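# Hold a glass check block in the beam of the dye colour meter

### The arm

A 6-joint arm with a two-finger parallel gripper is mounted at the origin on the work surface. World frame = base frame: x ahead of the robot, y to its left, z up, the work surface at z = 0. Lengths are in m, angles in rad, forces in N, time in s.
With the tool pointing down it reaches from about 0.375 to 0.9 m from the base axis. Payload 3.1 kg.
Tool frame: the origin (TCP) lies between the finger pads; the fingertips stand 22 mm ahead of it and the grasp point (between the pads) lies 3 mm ahead of it; z points along the fingers, y is the line along which they close (so a half turn about z gives the same grasp; the last joint's range is limited). The gripper opens to 87 mm and grips with 3 to 60 N. Pads are 19 mm wide; open, the fingers measure 117 mm over their backs; the gripper's body (75 mm by 190 mm) begins 51 mm behind the grasp point.
Start: joints at [-1.3, 0.527, 1.433, -0, 1.181, -0.178], TCP at [0.271, -0.563, 0.245] pointing down, gripper open.
Joint ranges: [-3.08, 3.08], [-0.75, 2.2], [0.22, 2.44], [-1.43, 4.57], [0, 2.65], [-2.85, 2.85]. Speed limits (rad/s): [2.79, 2.79, 3.14, 3.14, 3.14, 3.14].

### API

Orientations are given as a unit quaternion [x, y, z, w].
In Python, from rig import get_obs, camera, get_calibration, hand_in, cut_out gives the robot as it stands.
- The arm moves only by the shell command python3 -m inch 'ROWS' [OPENING] [FORCE]. ROWS is JSON, one flat list of numbers, 6 for each row, row after row: the shift along the tool's x, y, z scaled (see below), then the turn, a rotation vector about the tool's x, y, z scaled (see below). A call has 1 to 20 rows; each row is the pose to reach, as a shift and turn from the pose commanded when the call began, along the tool's axes at that moment; what a row does not reach only later rows make up. The controller multiplies each number of a shift by 0.08 m and each number of a turn by 90 degrees. A row lasts 1/12 s, in which the tool goes at most 41.7 mm and 7.16 degrees, less where a joint would pass 70% of its speed; a pose out of reach is approached as far as the arm can. A call with a number of a shift or a turn outside -1 to 1 is refused whole. A call with a gripper value outside its range is refused whole. OPENING is the finger opening in mm, from 0 to 87, set as the call begins (- or left out, the last holds). The fingers move at their own pace and stop on an object; FORCE is the grip in N (left out, the last holds). Time passes only in rows, so rows that repeat a pose let the fingers close. It gives the time, the measured TCP pose, the force, the opening and the grip force at its end, in the units of the state.
- get_obs(): the state, without advancing time (a new reading comes with each control period).
- camera(name): name is "scene" or "side" or "wrist"; returns the picture (384x512x3 uint8, red, green, blue); there is no depth.
- get_calibration(name): a dict with "vertical_fov" (degrees; the focal length in pixels is half the picture's height over the tangent of half this angle, whatever the lens; pixels are square), "cx", "cy" (the principal point, pixels), "T" (4x4, takes a point from camera to world coordinates). Camera axes: x right, y down, z forward; pixel columns grow to the right and rows downward; lengths in m; the calibration is good to about 2 mm. The wrist camera is an equidistant fisheye: a pixel r from the principal point sees the ray r / f radians off the axis. A picture is of the moment at which its call begins: read the wrist's pose just before it. get_calibration takes no time and is no camera call; for the wrist camera it gives the pose at the moment of the call.
- hand_in(): hands the job in; it is judged then, once.
Trained networks look in the newest picture that a camera, given by its name, has taken for a name from the list of things; names that differ only in an ending like _2 or _b are one class to them, and where a whole thing is asked for, a point or a joint stands for the part that bears it (a point fixed in the world has none). Each returns a list of dicts, best first, with "conf" (0 to 1); they miss things now and then, are a little off and sometimes report something else, mostly with a low value. They report only what shows in the picture. A call takes as long as a camera call. They do not tell look-alikes from the thing itself.
- cut_out(camera, thing): "region" (384x512 bool, what is visible of it) and "bbox" ([left, top, right, bottom] in pixels, round what is visible of it).
The state is a dict: "time": time; "q": joint angles; "joint_velocities": joint speeds; "joint_torque": joint torques, N m; "position": TCP position; "tool_rot": TCP orientation; "ft_force": force on the tool from outside, world axes, zero at the start; "moment": the same for the moment, N m; "grip_width": finger opening in m; "grip_force": force on a finger pad.
Only numpy, scipy, OpenCV 4.12 (cv2) and the standard library are available. Lean on these libraries where they do the work, as an engineer would, in place of code of your own. Each camera call takes 0.05 s, during which the arm holds its last target. There are 200 camera calls.

### The job

A filter has just been loaded into the colour meter: first push its filter drawer fully shut. Then take the amber glass check block out of the wooden rack, with the fingers touching only its two frosted sides and never its polished windows, and hold it in mid-air in the light path midway between the two lenses: upright, windows square to the beam, the beam passing through the middle of its windows, and not touching the meter at any time. Finish while still holding it there, steady, and leave the other blocks, the dye bottle and the bone folder where they are.

Things in the scene. Friction and masses are not known exactly. Their poses are not given: they have to be found in the camera images.
- meter: Fixed open-gap colour meter. Black base 130 x 300 mm, top 25 mm above the bench; cream lamp house (105 x 85 mm, +y end) and receiver (95 x 70 mm, -y end), tops at 120 mm; low spine behind the gap, top at 50 mm. Aluminium lens barrels, 34 mm across, 20 mm long, face each other along y with 80 mm between their ends, else open. Origin on the bench under mid-gap; z up, light along y, -x the front with the drawer.
- beam (a point): Middle of the light path: halfway between the two lens barrels, on the axis of the lenses, 86 mm above the bench (61 mm above the base plate). Axes as the meter's: the light runs along y; z up.
- filter_drawer (a joint): Opening in m of the black filter drawer in the lamp house's front: 0 fully shut, 0.040 fully out; starts partly out. It shuts along the meter's +x; about 2 N of friction, no spring, stays where left. Front plate 52 mm wide, 36 mm tall, centred 86 mm above the bench; shut, its outer face stands 8 mm proud of the lamp house.
- drawer_knob (a point): Centre of the outer end of the drawer's aluminium knob (15 mm diameter, sticking 14 mm out of the middle of the front plate), 86 mm above the bench. Moves with the drawer; shut it lies at x = -74.5 mm, y = +102.5 mm in the meter's frame.
- rack: Beech rack, fixed, 170 x 52 x 22 mm high, with three rectangular sockets in a row along its x axis (56 mm apart, 10 mm deep, 1 mm play per side). Origin under its centre. A glass block stands in each socket, its bottom 12 mm above the bench and 48 mm standing clear above the rack.
- amber_block: The block wanted: solid amber glass in cuvette form, 26 mm along x, 20 mm along y, 58 mm tall, about 75 g, in any socket. Grip its two white frosted sides (facing +y and -y, 20 mm apart, 25 mm wide); the polished amber windows (facing +x and -x, 26 mm apart) must not be touched. Origin at the centre of its underside, z up, x along the rack's x within the play; half a turn looks the same.
- amber_window_mid (a point): Window middle: the point inside the amber block that must lie on the beam, on its centre line, 29 mm above its underside, in the middle of its windows.
- amber_window_a: Polished window of the amber block on its +x face. Its origin is the block's origin, not the window's middle.
- amber_window_b: Polished window of the amber block on its -x face. Its origin is the block's origin, not the window's middle.
- green_block: Green glass block of the same form, a bystander in another socket of the rack. Origin at the centre of its underside.
- blue_block: Blue glass block of the same form, a bystander in another socket of the rack. Origin at the centre of its underside.
- dye_bottle: Bystander: brown dye bottle with a black cap, 44 mm diameter, 85 mm tall, standing loose beyond the work. Origin at the centre of its underside.
- bone_folder: Bystander: ivory bone folder, a flat bar 150 x 24 x 6 mm lying loose on the bench beyond the work. Origin at the centre of its underside, x along its length.
Things that resemble listed ones, but are neither listed nor needed, are in the scene too. There is more than one size of the amber_block; the one meant has the size given above.

How it is judged:
On the way, in this order (a step that is already met when the one before it is completed fails the run):
1. the filter drawer is fully shut (value of joint filter_drawer below 0.003 m), for 0.2 s.
2. the amber block is lifted clear of the rack between the fingers (height (world z) of amber_block above 0.035 m and contact force between the fingers and amber_block above 1 N and contact force between amber_block and rack below 0.05 N), for 0.2 s.
At the end, for the whole second after the job is handed in: Drawer within 3 mm of shut; the amber block held still by the fingers, nothing else touching it: window middle within 4 mm of the beam sideways, 8 mm in height, 15 mm of mid-gap along it; windows within 8 degrees of square to the beam, upright within 7 degrees (value of joint filter_drawer below 0.003 m and x of amber_window_mid in the frame of beam between -0.004 and 0.004 m and z of amber_window_mid in the frame of beam between -0.008 and 0.008 m and y of amber_window_mid in the frame of beam between -0.015 and 0.015 m and angle between the x axis of amber_block and the y axis of beam, either way round below 0.14 rad and angle between amber_block's own z axis and vertical below 0.12 rad and linear speed of amber_block below 0.01 m/s and contact force between the fingers and amber_block above 1 N and contact force between amber_block and meter below 0.05 N); the arm keeps its last pose, push and grip.
It fails at once if the fingers touch a polished window of the amber block (over 0.5 N) (contact force between the fingers and amber_window_a above 0.5 N or contact force between the fingers and amber_window_b above 0.5 N).
It fails at once if the amber block touches the meter (over 0.5 N) (contact force between amber_block and meter above 0.5 N).
It fails at once if the green or blue block is moved more than 10 mm (distance of any of green_block, blue_block from where it was at the start of the episode above 0.01 m).
It fails at once if the dye bottle or the bone folder is moved more than 15 mm (distance of any of dye_bottle, bone_folder from where it was at the start of the episode above 0.015 m).
It also fails if it takes over 54 s, if anything falls off the work surface, if the arm or the gripper's body presses on something with over 40 N, if the wrist force passes 120 N, or if a joint passes its speed limit or range.

## Working session

There is one attempt and no reset: what is moved stays moved. The work goes in short steps, Python scripts to look and compute and a shell command to move; the robot and the scene stay as the last step left them, time stands still between calls to the robot, and variables do not carry over. Pictures are saved under pics/ and viewed, at most 10 in all, crops included, and the job is handed in when it is done.

```bash
mkdir -p pics; cat > h.py <<'E'
import numpy as np, cv2
from rig import get_obs, camera, get_calibration, cut_out
from scipy.spatial.transform import Rotation as R
def ray(name,u,v,C=None):
    C=C or get_calibration(name); f=192/np.tan(np.radians(C["vertical_fov"]/2))
    x,y=u-C["cx"],v-C["cy"]; T=np.array(C["T"])
    if name=="wrist":
        r=np.hypot(x,y)+1e-9; a=r/f; d=np.array([np.sin(a)*x/r,np.sin(a)*y/r,np.cos(a)])
    else: d=np.array([x/f,y/f,1.])
    return T[:3,3],T[:3,:3]@d
def atz(name,u,v,z,C=None):
    o,d=ray(name,u,v,C); return o+d*(z-o[2])/d[2]
def proj(name,P,C=None):
    C=C or get_calibration(name); f=192/np.tan(np.radians(C["vertical_fov"]/2)); T=np.array(C["T"])
    p=(np.atleast_2d(P)-T[:3,3])@T[:3,:3]
    r=np.hypot(p[:,0],p[:,1])+1e-12
    k=f*np.arctan2(r,p[:,2])/r if name=="wrist" else f/p[:,2]
    return np.c_[C["cx"]+k*p[:,0],C["cy"]+k*p[:,1]]
E
python3 - <<'E'
from h import *
np.set_printoptions(precision=3,suppress=True)
ims=[]
for n in("scene","side"):
    im=camera(n); ims.append(im); C=get_calibration(n); print(n,C["vertical_fov"],np.array(C["T"]).tolist())
    cv2.imwrite(f"pics/{n}0.png",im[:,:,::-1])
    for t in("amber_block","green_block","blue_block","rack","meter","filter_drawer","dye_bottle","bone_folder"):
        for d in cut_out(n,t)[:4]: print(n,t,round(d["conf"],2),d["bbox"])
cv2.imwrite("pics/a.png",cv2.resize(ims[0],(784,588),interpolation=cv2.INTER_CUBIC)[:,:,::-1])
cv2.imwrite("pics/b.png",cv2.resize(ims[1],(784,588),interpolation=cv2.INTER_CUBIC)[:,:,::-1])
print(get_obs())
E
```

```text
scene 48.68276475077066 [[-0.5629593551234116, 0.5794449638429042, -0.5893388654722578, 1.0777687541134588], [0.8264834935505501, 0.3958453094676302, -0.40028930270612284, 0.36413390981987365], [0.001341405050917221, -0.7124254521348684, -0.7017465181836801, 0.6487068780166043], [0.0, 0.0, 0.0, 1.0]]
scene amber_block 0.84 [119.8, 149.0, 150.3, 191.2]
scene amber_block 0.64 [206.6, 108.4, 225.0, 139.3]
scene amber_block 0.54 [173.5, 134.3, 188.1, 161.3]
scene green_block 0.65 [190.4, 144.7, 208.9, 172.8]
scene blue_block 0.56 [158.2, 127.9, 174.0, 147.3]
scene blue_block 0.31 [107.3, 212.1, 164.1, 258.1]
scene rack 0.85 [153.0, 138.5, 219.0, 185.6]
scene meter 0.98 [241.0, 152.8, 417.5, 300.3]
scene meter 0.25 [188.7, 145.3, 207.4, 172.5]
scene filter_drawer 0.66 [387.1, 187.8, 415.7, 206.2]
scene dye_bottle 0.72 [174.8, 134.3, 187.5, 160.1]
scene dye_bottle 0.69 [201.8, 244.4, 226.7, 289.0]
scene dye_bottle 0.62 [390.1, 191.2, 415.5, 208.7]
scene dye_bottle 0.23 [109.6, 213.0, 164.8, 258.0]
scene bone_folder 0.97 [108.0, 212.7, 167.0, 258.6]
scene bone_folder 0.71 [202.1, 245.7, 227
[... 725 characters left out ...]
.0, 188.2, 313.4, 358.7]
side filter_drawer 0.56 [244.7, 295.0, 281.6, 335.2]
side dye_bottle 0.8 [190.6, 181.8, 209.7, 215.0]
side bone_folder 0.53 [217.4, 152.5, 255.1, 184.9]
side bone_folder 0.51 [186.6, 182.0, 209.8, 215.2]
{'time': 0.9, 'q': array([-1.301,  0.527,  1.433,  0.   ,  1.181, -0.178]), 'joint_velocities': array([-0.   , -0.   ,  0.   , -0.   , -0.001, -0.002]), 'joint_torque': array([  0.   , -44.   , -17.699,   0.063,   0.05 ,  -0.   ]), 'position': array([ 0.271, -0.563,  0.245]), 'tool_rot': array([ 0.975,  0.223,  0.   , -0.   ]), 'ft_force': array([-1.477, -0.791,  0.124]), 'moment': array([ 0.052, -0.004,  0.051]), 'grip_force': 0.0, 'grip_width': 0.08699010636866722}
```

View pics/a.png

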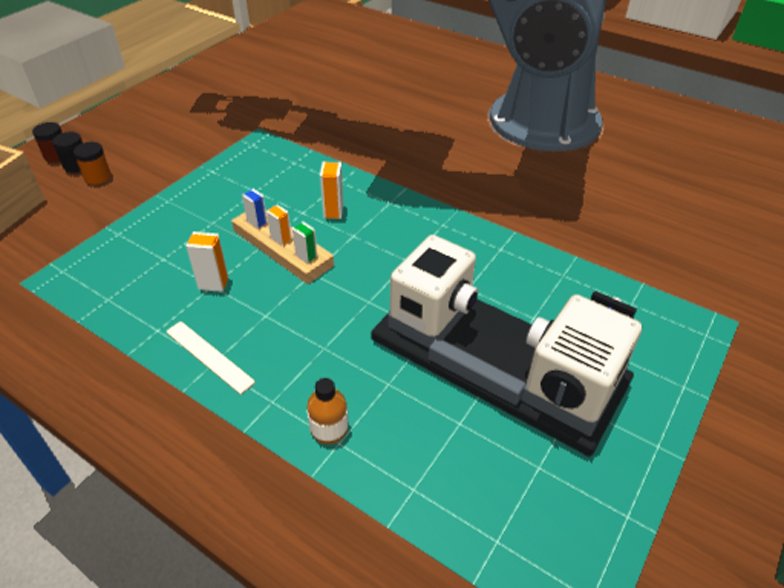

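View pics/b.png

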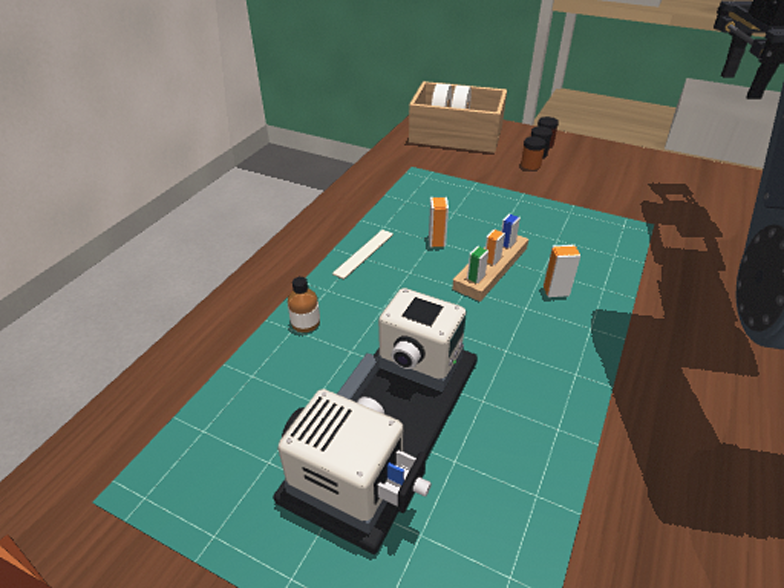

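The scene shows three amber candidates: A in the rack's middle socket, at scene (181,147) and side (323,161). B is a large one standing on the mat at scene (137,170), and C is another on the mat at scene (216,124). The description says it is in the rack, so I choose A. The drawer knob is at side (276,318). Next I fit the meter and rack poses from the masks.

```bash
cat > fit.py <<'E'
from h import *
from scipy.optimize import minimize
def box(x0,x1,y0,y1,z0,z1): return np.array([[x,y,z] for x in(x0,x1) for y in(y0,y1) for z in(z0,z1)],float)/1000
def meter(o):
    o*=1000
    return [box(-65,65,-150,150,0,25),box(-52.5,52.5,60,145,25,120),box(-47.5,47.5,-130,-60,25,120),
     box(-17,17,40,60,69,103),box(-17,17,-60,-40,69,103),box(-60.5-o,-52.5-o,76.5,128.5,68,104),box(-74.5-o,-60-o,95,110,78.5,93.5)]
def rack(): return [box(-85,85,-26,26,0,22)]+[box(c-13,c+13,-10,10,12,70) for c in(-56,0,56)]
def place(p,B): 
    c,s=np.cos(p[2]),np.sin(p[2]); return B@np.array([[c,-s,0],[s,c,0],[0,0,1]]).T+[p[0],p[1],0]
def sil(name,p,boxes,C,S=4):
    m=np.zeros((384*S,512*S),np.uint8)
    for B in boxes:
        u=proj(name,place(p,B),C); cv2.fillConvexPoly(m,cv2.convexHull(np.round((u+.5)*S-.5).astype(np.int32)),255)
    return cv2.resize(m,(512,384),interpolation=cv2.INTER_AREA)/255.
def fit(obs,p0,model):
    def cost(p):
        b=model(p); return sum(1-np.minimum(s,m).sum()/np.maximum(s,m).sum() for n,m,C in obs for s in[sil(n,p,b,C)])
    best=None
    for y in p0[2]:
        q=[p0[0],p0[1],y]+list(p0[3:])
        sx=np.array([q]+[np.array(q)+d for d in np.diag([.03,.03,.2]+[.015]*(len(q)-3))])
        r=minimize(cost,q,method="Nelder-Mead",options=dict(initial_simplex=sx,xatol=1e-4,fatol=1e-5,maxiter=300))
        if best is None or r.fun<best.fun: best=r
    return best.x,best.fun
E
cat > m.py <<'E'
from fit import *
np.set_printoptions(precision=4,suppress=True)
M=[];K=[]
for n in("scene","side"):
    im=camera(n); C=get_calibration(n)
    g=lambda t:cut_out(n,t)
    M.append((n,(g("meter")[0]["region"]|g("filter_drawer")[0]["region"])*1.,C))
    rk=g("rack")[0]; u=rk["region"].copy(); L,T,Rr,B=rk["bbox"]
    for t in("amber_block","green_block","blue_block"):
        for d in g(t):
            l,tp,r,b=d["bbox"]; 
            if d["conf"]>.3 and L-8<(l+r)/2<Rr+8 and T-15<b<B and (r-l)<22 and abs((l+r)/2-(215 if n=="scene" else 289))>8: u|=d["region"]; print(n,t,d["bbox"])
    K.append((n,u*1.,C))
mc=atz("scene",330,232,.05); rc=atz("scene",187,163,.02); print(mc,rc)
pm=fit(M,[mc[0],mc[1],np.radians([-60,-30,0,30,60]),.02],lambda p:meter(p[3])); print("meter",pm,np.degrees(pm[0][2]))
pr=fit(K,[rc[0],rc[1],np.radians([-90,-60,-30,0,30,60])],lambda p:rack()); print("rack",pr,np.degrees(pr[0][2]))
np.savez("p.npz",m=pm[0],r=pr[0])
rows=[]
for (n,_,C),(_,_,_) in zip(M,K):
    im=cv2.imread(f"pics/{n}0.png"); im=cv2.resize(im,None,fx=3,fy=3,interpolation=cv2.INTER_CUBIC)
    for p,b in((pm[0],meter(pm[0][3])),(pr[0],rack())):
        for B in b:
            u=((proj(n,place(p,B),C)+.5)*3-.5).round().astype(int)
            for i,j in((0,1),(2,3),(4,5),(6,7),(0,2),(1,3),(4,6),(5,7),(0,4),(1,5),(2,6),(3,7)): cv2.line(im,tuple(map(int,u[i])),tuple(map(int,u[j])),(255,0,255),1)
    x,y=(140,100) if n=="scene" else (170,120)
    rows.append(im[y*3:y*3+600,x*3:x*3+800] if n=="scene" else im[y*3:y*3+720,x*3:x*3+540])
a=cv2.resize(rows[0],(450,337)); b=cv2.resize(rows[1],(345,460)); o=np.zeros((460,795,3),np.uint8); o[:337,:450]=a;o[:,450:]=b
cv2.imwrite("pics/ov.png",o)
E
python3 m.py
```

```text
scene amber_block [174.9, 136.4, 189.0, 160.9]
scene green_block [190.5, 145.5, 205.5, 170.8]
scene blue_block [158.7, 125.0, 173.7, 147.4]Traceback (most recent call last):
  File "m.py", line 7, in <module>
    M.append((n,(g("meter")[0]["region"]|g("filter_drawer")[0]["region"])*1.,C))
                 ~~~~~~~~~~^^^
IndexError: list index out of range
```

Detector missed this time; retry on a fresh picture.

```bash
python3 - <<'E'
s=open('m.py').read()
s=s.replace('g=lambda t:cut_out(n,t)','''
    def g(t):
        for _ in range(4):
            d=cut_out(n,t)
            if d: return d
            camera(n)
        return []''')
open('m.py','w').write(s)
E
python3 m.py
```

```text
scene amber_block [175.6, 132.6, 190.5, 163.7]
scene green_block [191.6, 145.0, 208.1, 172.2]
scene blue_block [157.9, 128.6, 175.0, 149.7]
side amber_block [316.3, 148.6, 330.8, 173.9]
side green_block [303.9, 164.1, 320.0, 182.0]
side blue_block [325.1, 138.9, 338.0, 164.7]
[0.5976 0.2115 0.05  ] [ 0.5764 -0.1464  0.02  ]
meter (array([0.5732, 0.1915, 0.0138, 0.0172]), np.float64(0.13955688538924538)) 0.7932921057320079
rack (array([ 0.5606, -0.1709, -1.7221]), np.float64(0.11647140478280504)) -98.6700359806884
```

View pics/ov.png

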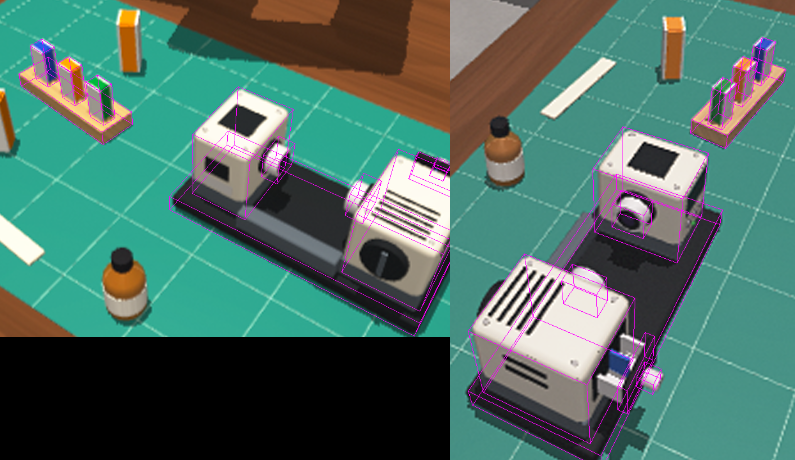

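The overlay fits well: the meter is at about (0.573, 0.192) with yaw ≈0.8°, and the rack at (0.561, -0.171) with its y axis at -8.7°. First I go above the rack with the tool turned for the grasp, which also gives a wrist view.

```bash
cat > plan.py <<'E'
import sys; from h import *
def plan(xyz,ydeg):
    o=get_obs(); q=R.from_quat(o["tool_rot"]); p=np.array(o["position"])
    a=np.radians(ydeg); Y=np.array([np.cos(a),np.sin(a),0]); Z=np.array([0,0,-1.]); T=R.from_matrix(np.c_[np.cross(Y,Z),Y,Z])
    rv=(q.inv()*T).as_rotvec()/(np.pi/2); d=q.inv().apply(np.array(xyz)-p)/.08; d2=T.inv().apply(np.array(xyz)-p)/.08
    print("turn",rv.round(3),"shift in old axes",d.round(3),"in new axes",d2.round(3))
if __name__=="__main__": a=list(map(float,sys.argv[1:])); plan(a[:3],a[3])
E
python3 plan.py .5606 -.171 .25 -8.7
```

```text
turn [-0.    -0.    -0.618] shift in old axes [ 5.386 -2.846 -0.068] in new axes [ 5.392  2.834 -0.068]
```

```bash
python3 -m inch '[0,0,0,0,0,-0.618, 0,0,0,0,0,-0.618, 0,0,0,0,0,-0.618, 0,0,0,0,0,-0.618, 0,0,0,0,0,-0.618, 0,0,0,0,0,-0.618, 0,0,0,0,0,-0.618, 0,0,0,0,0,-0.618]'
python3 -m inch '[0.45,0.236,0,0,0,0, 0.9,0.472,0,0,0,0]'
python3 -m inch '[0.45,0.236,0,0,0,0, 0.9,0.472,0,0,0,0]'
python3 -m inch '[0.45,0.236,0,0,0,0, 0.9,0.472,0,0,0,0]'
python3 -m inch '[0.45,0.236,0,0,0,0, 0.9,0.472,0,0,0,0]'
python3 -m inch '[0.45,0.236,0,0,0,0, 0.9,0.472,0,0,0,0]'
python3 -m inch '[0.45,0.236,0,0,0,0, 0.9,0.472,0,0,0,0, 0.9,0.472,0,0,0,0, 0.9,0.472,0,0,0,0]'
python3 plan.py .5606 -.171 .25 -8.7
cat > look.py <<'E'
import sys; from h import *
C=get_calibration("wrist"); im=camera("wrist"); cv2.imwrite("pics/%s.png"%sys.argv[1],cv2.resize(im,(768,576),interpolation=cv2.INTER_CUBIC)[:,:,::-1])
np.savez("w.npz",T=C["T"],im=im); 
print(C["vertical_fov"],C["cx"],C["cy"],np.array(C["T"])[:3,3])
for t in sys.argv[2:]:
    for d in cut_out("wrist",t)[:4]:
        ys,xs=np.nonzero(d["region"]); print(t,round(d["conf"],2),d["bbox"],"centroid",xs.mean().round(1),ys.mean().round(1))
E
python3 look.py w1 amber_block amber_window_a rack green_block blue_block
```

```text
time: 2.72
position: [0.2712, -0.5631, 0.2446]
tool_rot: [0.757, 0.654, -0.0, 0.0]
ft_force: [-0.5, 0.1, 1.1]
grip_width: 0.087
grip_force: 0.0
time: 2.88
position: [0.3188, -0.4988, 0.2444]
tool_rot: [0.76, 0.65, -0.0, 0.001]
ft_force: [1.3, -0.2, -0.3]
grip_width: 0.087
grip_force: 0.0
time: 3.05
position: [0.3681, -0.4309, 0.2445]
tool_rot: [0.759, 0.651, 0.0, 0.0]
ft_force: [0.8, 0.4, 0.5]
grip_width: 0.0871
grip_force: 0.0
time: 3.22
position: [0.4166, -0.3651, 0.2447]
tool_rot: [0.759, 0.651, 0.0, 0.0]
ft_force: [0.5, 1.0, 0.3]
grip_width: 0.0872
grip_force: 0.0
time: 3.38
position: [0.4648, -0.2995, 0.2448]
tool_rot: [0.759, 0.652, 0.0, 0.0]
ft_force: [0.6, -0.2, -0.2]
grip_width: 0.0869
grip_force: 0.0
time: 3.55
position: [0.5131, -0.2339, 0.2448]
tool_rot: [0.759, 0.652, 0.0, 0.0]
ft_force: [0.1, 0.4, 0.2]
grip_width: 0.087
grip_force: 0.0
time: 3.88
position: [0.5612, -0.1681, 0.2445]
tool_rot: [0.757, 0.653, -0.0, 0.0]
ft_force: [-0.0, 0.5, 0.6]
grip_width: 0.087
grip_force: 0.0
turn [0.    0.    0.003] shift in old axes [-0.037 -0.002 -0.068] in new axes [-0.037 -0.002 -
[... 201 characters left out ...]
72.0, 217.9] centroid 347.2 191.5
amber_block 0.73 [132.2, 163.2, 183.9, 212.2] centroid 157.9 186.2
amber_window_a 0.81 [325.8, 171.1, 355.2, 196.7] centroid 339.4 180.6
amber_window_a 0.71 [245.7, 165.4, 261.5, 179.7] centroid 252.2 169.6
amber_window_a 0.69 [228.4, 105.5, 279.1, 237.5] centroid 251.7 166.3
amber_window_a 0.67 [152.1, 162.8, 181.7, 191.7] centroid 167.9 176.9
rack 0.96 [227.8, 106.7, 276.9, 236.6] centroid 251.7 165.9
green_block 0.8 [242.7, 118.3, 263.9, 146.0] centroid 252.5 131.8
green_block 0.63 [183.9, 3.7, 286.9, 15.7] centroid 219.7 4.3
green_block 0.35 [231.6, 105.3, 277.6, 235.7] centroid 251.7 165.9
blue_block 0.7 [243.8, 207.7, 260.0, 240.2] centroid 251.8 223.9
```

View pics/w1.png

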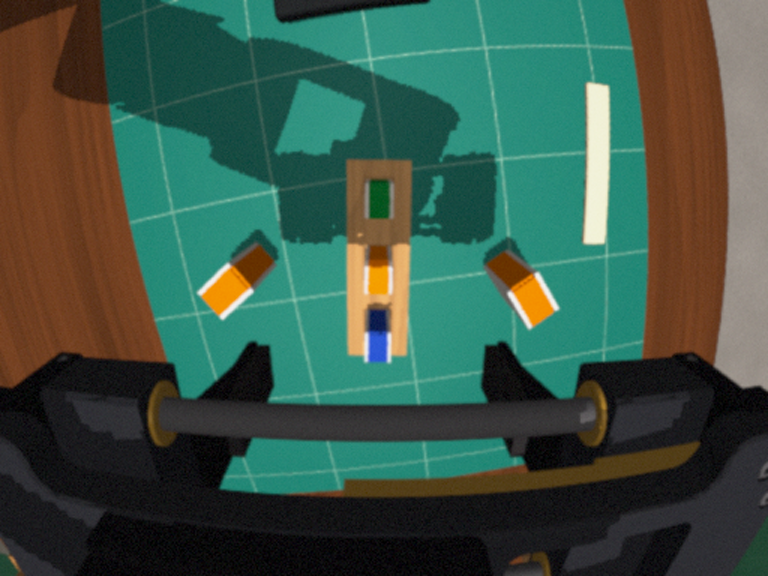

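The wrist view shows the rack block centred between the fingers at about (378,270) in the enlarged picture. The two look-alikes stand free on the mat at (230,290) and (525,295). I refine the rack with this view and plan the drawer approach.

```bash
cat > wr.py <<'E'
from fit import *
np.set_printoptions(precision=4,suppress=True)
C=get_calibration("wrist"); camera("wrist")
rk=cut_out("wrist","rack")[0]; u=rk["region"].copy(); L,T,Rr,B=rk["bbox"]
for t in("amber_block","green_block","blue_block"):
    for d in cut_out("wrist",t):
        l,tp,r,b=d["bbox"]
        if d["conf"]>.3 and L<(l+r)/2<Rr and r-l<40: u|=d["region"]; 
p=np.load("p.npz")
r=fit([("wrist",u*1.,C)],[p["r"][0],p["r"][1],[p["r"][2]]],lambda p:rack()); print(r,np.degrees(r[0][2]))
for uv in((347,191),(158,186)): print(atz("wrist",*uv,.06,C))
np.savez("p.npz",m=p["m"],r=r[0])
E
python3 wr.py; python3 plan.py .43 .294 .25 0.8
```

```text
(array([ 0.5618, -0.171 , -1.7249]), np.float64(0.033818322015982005)) -98.83164580350028
[ 0.6693 -0.2019  0.06  ]
[ 0.4504 -0.1616  0.06  ]
turn [ 0.     0.    -0.106] shift in old axes [ 5.496 -2.488 -0.068] in new axes [ 5.832 -1.544 -0.068]
```

```bash
python3 -m inch '[0.45,-0.08,-0.02,0,0,-0.106, 0.92,-0.15,-0.068,0,0,-0.106]' 0 20
python3 -m inch '[0.45,-0.1,0,0,0,0, 0.92,-0.2,0,0,0,0]'
python3 -m inch '[0.45,-0.1,0,0,0,0, 0.92,-0.2,0,0,0,0]'
python3 -m inch '[0.45,-0.1,0,0,0,0, 0.62,-0.2,0,0,0,0, 0.62,-0.2,0,0,0,0, 0.62,-0.2,0,0,0,0, 0.62,-0.2,0,0,0,0]'
python3 look.py w2 meter filter_drawer drawer_knob
cat > wm.py <<'E'
from fit import *
np.set_printoptions(precision=4,suppress=True)
C=get_calibration("wrist"); camera("wrist")
g=lambda t:cut_out("wrist",t)
u=g("meter")[0]["region"].copy()
for d in g("filter_drawer")[:1]: u|=d["region"]
p=np.load("p.npz")["m"]
r=fit([("wrist",u*1.,C)],[p[0],p[1],[p[2]],p[3]],lambda p:meter(p[3])); print(r,np.degrees(r[0][2]))
im=camera("wrist")[:,:,::-1].copy(); im=cv2.resize(im,(768,576))
for B in meter(r[0][3]):
    h=cv2.convexHull((proj("wrist",place(r[0],B),C)*1.5).round().astype(np.int32)); cv2.polylines(im,[h],True,(255,0,255),1)
cv2.imwrite("pics/wm.png",im); np.save("mw.npy",r[0])
E
python3 wm.py
```

```text
time: 4.6
position: [0.5594, -0.0969, 0.2495]
tool_rot: [0.702, 0.712, -0.0, -0.0]
ft_force: [-0.2, 0.6, -0.4]
grip_width: 0.0801
grip_force: 0.0
time: 4.77
position: [0.5425, -0.0214, 0.2502]
tool_rot: [0.702, 0.712, 0.0, 0.0]
ft_force: [0.9, -0.3, -0.3]
grip_width: 0.0683
grip_force: 0.0
time: 4.93
position: [0.5247, 0.0524, 0.2501]
tool_rot: [0.702, 0.712, 0.0, 0.0]
ft_force: [0.4, -0.2, 0.0]
grip_width: 0.0549
grip_force: 0.0
time: 5.35
position: [0.5092, 0.0997, 0.2502]
tool_rot: [0.702, 0.712, 0.0, 0.001]
ft_force: [-0.3, 0.3, -0.5]
grip_width: 0.0214
grip_force: 0.0
65.70646984690485 251.14808377536195 195.09257270478307 [0.50777291 0.18251962 0.39074001]
meter 0.92 [221.6, 1.8, 384.3, 229.1] centroid 307.2 107.7
filter_drawer 0.59 [221.5, 0.8, 268.4, 27.8] centroid 248.5 11.7
filter_drawer 0.56 [220.7, 0.0, 384.6, 226.2] centroid 307.3 107.6
drawer_knob 0.83 [221.9, 0.0, 267.9, 26.7] centroid 248.8 11.7
(array([ 0.5753,  0.1925, -0.0094,  0.022 ]), np.float64(0.06728896045974486)) -0.5360810641188325
```

View pics/wm.png

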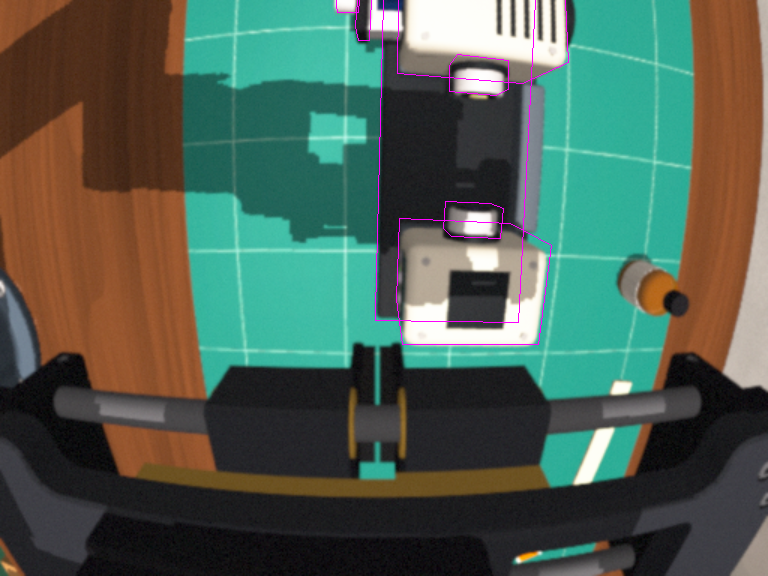

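The overlay matches the barrels and the base edge, with the meter at about (0.575, 0.1925) and yaw -0.5..0.8°. The knob end is near (0.479, 0.295). I move in front of it and descend.

```bash
python3 plan.py .435 .295 .097 0
python3 -m inch '[0.4,-0.16,0,0,0,0, 0.8,-0.32,0,0,0,0]'
python3 -m inch '[0.4,-0.16,0,0,0,0, 0.8,-0.32,0,0,0,0]'
python3 -m inch '[0.4,-0.16,0,0,0,0, 0.8,-0.32,0,0,0,0, 0.8,-0.32,0,0,0,0, 0.8,-0.32,0,0,0,0]'
python3 plan.py .435 .295 .097 0; python3 look.py w3 drawer_knob filter_drawer
```

```text
turn [-0.    -0.     0.009] shift in old axes [ 2.452 -0.886  1.912] in new axes [ 2.439 -0.921  1.911]
time: 5.92
position: [0.4829, 0.1633, 0.25]
tool_rot: [0.703, 0.711, 0.0, 0.0]
ft_force: [0.6, -0.2, -0.4]
grip_width: 0.0002
grip_force: 0.0
time: 6.08
position: [0.4549, 0.2285, 0.25]
tool_rot: [0.702, 0.712, 0.0, -0.0]
ft_force: [1.4, 0.1, 0.7]
grip_width: 0.0007
grip_force: 0.0
time: 6.42
position: [0.428, 0.2925, 0.25]
tool_rot: [0.7, 0.714, -0.0, 0.0]
ft_force: [0.1, 0.4, 0.1]
grip_width: 0.0004
grip_force: 0.0
turn [0.    0.    0.012] shift in old axes [0.03  0.088 1.912] in new axes [0.031 0.087 1.912]
65.70646984690485 251.14808377536195 195.09257270478307 [0.42634208 0.37526062 0.39053718]
drawer_knob 0.8 [295.9, 157.3, 341.1, 211.8] centroid 320.0 185.3
filter_drawer 0.65 [297.0, 159.7, 339.8, 213.3] centroid 319.8 185.8
```

View pics/w3.png

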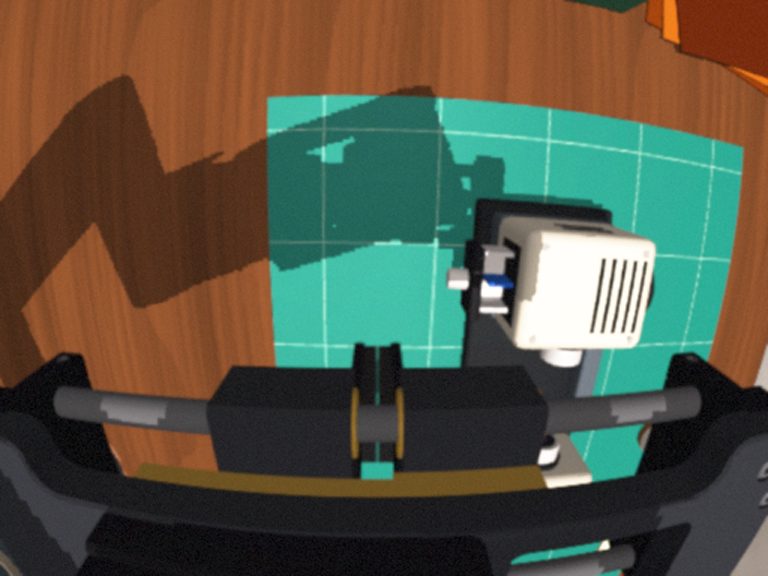

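```bash
python3 - <<'E'
from h import *
C=get_calibration("wrist"); print(atz("wrist",298.7,185.3,.086,C))
E
sed -i 's/box(-74.5-o/box(55,78,-60,60,0,50),&/' fit.py; sed -i 's#"pics/wm.png"#"pics/wm2.png"#;s/mw.npy/mw2.npy/' wm.py; python3 wm.py
```

```text
[0.48039617 0.29029345 0.086     ]
(array([0.5814, 0.194 , 0.0409, 0.0252]), np.float64(0.38474421181363516)) 2.343665603902778
```

```bash
python3 -m inch '[-0.02,0.08,0.5,0,0,0.012, -0.02,0.08,0.96,0,0,0.012, -0.02,0.08,0.96,0,0,0.012]'
python3 -m inch '[0,0,0.5,0,0,0, 0,0,0.95,0,0,0, 0,0,0.95,0,0,0]'
python3 -m inch '[0,0.1,0,0,0,0, 0,0.2,0,0,0,0, 0,0.3,0,0,0,0, 0,0.4,0,0,0,0, 0,0.4,0,0,0,0]'
python3 -m inch '[0,0.03,0,0,0,0, 0,0.06,0,0,0,0, 0,0.09,0,0,0,0, 0,0.12,0,0,0,0, 0,0.12,0,0,0,0]'
```

```text
time: 7.02
position: [0.4318, 0.2872, 0.1677]
tool_rot: [0.709, 0.705, -0.006, -0.003]
ft_force: [-1.5, -0.3, -0.5]
grip_width: 0.0003
grip_force: 0.0
time: 7.27
position: [0.4319, 0.2878, 0.0924]
tool_rot: [0.709, 0.705, -0.006, -0.003]
ft_force: [-1.7, -0.9, -0.2]
grip_width: 0.0005
grip_force: 0.0
time: 7.68
position: [0.4709, 0.2903, 0.0997]
tool_rot: [0.709, 0.705, 0.003, 0.001]
ft_force: [0.1, 0.5, -0.3]
grip_width: 0.0008
grip_force: 0.0
time: 8.1
position: [0.4766, 0.2895, 0.0971]
tool_rot: [0.708, 0.706, -0.0, -0.0]
ft_force: [-2.2, -0.4, 1.4]
grip_width: 0.0002
grip_force: 0.6
```

```bash
python3 -m inch '[0,0.04,0,0,0,0, 0,0.08,0,0,0,0, 0,0.08,0,0,0,0]'
python3 -m inch '[0,0.03,0,0,0,0, 0,0.06,0,0,0,0, 0,0.06,0,0,0,0]'
```

```text
time: 8.35
position: [0.4837, 0.2895, 0.097]
tool_rot: [0.708, 0.706, -0.0, 0.0]
ft_force: [-0.8, -0.4, -1.0]
grip_width: 0.0006
grip_force: 0.5
time: 8.6
position: [0.4885, 0.2895, 0.097]
tool_rot: [0.708, 0.706, 0.0, 0.0]
ft_force: [-1.4, -1.4, -0.3]
grip_width: 0.0007
grip_force: 0.5
```

```bash
python3 -m inch '[0,0.03,0,0,0,0, 0,0.05,0,0,0,0, 0,0.05,0,0,0,0]'
python3 -m inch '[0,0.03,0,0,0,0, 0,0.05,0,0,0,0, 0,0.05,0,0,0,0]'
```

```text
time: 8.85
position: [0.4924, 0.2895, 0.0971]
tool_rot: [0.708, 0.706, 0.0, 0.0]
ft_force: [-1.7, 0.1, -0.5]
grip_width: 0.0002
grip_force: 0.7
time: 9.1
position: [0.4927, 0.2895, 0.0971]
tool_rot: [0.709, 0.706, -0.003, -0.002]
ft_force: [-7.7, 0.7, 5.3]
grip_width: 0.0004
grip_force: 3.9
```

```bash
python3 -m inch '[0,0.02,0,0,0,0, 0,0.04,0,0,0,0, 0,0.04,0,0,0,0]'
python3 -m inch '[0,-0.2,0,0,0,0, 0,-0.5,0,0,0,0, 0,-0.5,0,0,0,0]'
python3 -m inch '[0,0,-0.5,0,0,0, 0,0,-1,0,0,0]' 50
python3 -m inch '[0,0,-0.5,0,0,0, 0,0,-1,0,0,0,0,0,-1,0,0,0]'
python3 - <<'E'
from h import *
im=camera("side"); a=cv2.resize(im[270:350,180:310],None,fx=4,fy=4,interpolation=cv2.INTER_CUBIC)
cv2.imwrite("pics/dr.png",a[:,:,::-1])
E
python3 plan.py .51 .14 .255 0.3
```

```text
time: 9.35
position: [0.4928, 0.2895, 0.0971]
tool_rot: [0.709, 0.706, -0.005, -0.004]
ft_force: [-13.2, 1.1, 8.4]
grip_width: 0.0002
grip_force: 6.5
time: 9.6
position: [0.455, 0.2894, 0.0971]
tool_rot: [0.708, 0.706, -0.002, -0.001]
ft_force: [-1.2, 0.2, 0.7]
grip_width: 0.0005
grip_force: 0.0
time: 9.77
position: [0.4585, 0.2894, 0.1755]
tool_rot: [0.708, 0.706, -0.002, -0.001]
ft_force: [1.1, 0.1, -0.1]
grip_width: 0.0075
grip_force: 0.0
time: 10.02
position: [0.4653, 0.2921, 0.2661]
tool_rot: [0.708, 0.706, 0.009, 0.004]
ft_force: [1.6, -0.0, 0.5]
grip_width: 0.0259
grip_force: 0.0
turn [ 0.009 -0.003 -0.006] shift in old axes [-1.889  0.585  0.095] in new axes [-1.894  0.57   0.096]
```

View pics/dr.png

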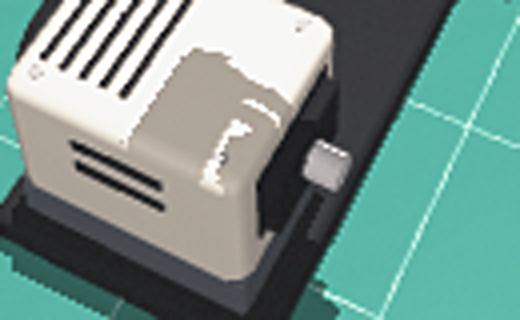

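The crop shows the drawer plate flush against the lamp house with only the knob sticking out, so it is shut. On the way back I take another wrist view of the meter from above.

```bash
python3 -m inch '[-0.45,0.15,0.05,0,0,0, -0.9,0.3,0.1,0.009,-0.003,-0.006]'
python3 -m inch '[-0.5,0.15,0,0,0,0, -1,0.3,0,0,0,0]'
python3 -m inch '[-0.5,0.05,0,0,0,0, -0.9,0.1,0,0,0,0, -0.9,0.1,0,0,0,0, -0.9,0.1,0,0,0,0, -0.9,0.1,0,0,0,0]'
cat > wm.py <<'E'
from fit import *
np.set_printoptions(precision=4,suppress=True)
C=get_calibration("wrist"); im=camera("wrist")
u=cut_out("wrist","meter")[0]["region"].copy()
for d in cut_out("wrist","filter_drawer")[:1]: u|=d["region"]
r=fit([("wrist",u*1.,C)],[.577,.193,[0.]],lambda p:meter(0.)); print(r,np.degrees(r[0][2]))
im=cv2.resize(im[:,:,::-1],(768,576))
for B in meter(0.):
    h=cv2.convexHull(((proj("wrist",place(r[0],B),C)+.5)*1.5-.5).round().astype(np.int32)); cv2.polylines(im,[h],True,(255,0,255),1)
cv2.imwrite("pics/wm3.png",im); np.savez("mw3.npz",p=r[0],u=u,T=C["T"])
E
python3 wm.py; python3 plan.py .5618 -.171 .25 -8.83
```

```text
time: 10.23
position: [0.4829, 0.2183, 0.2494]
tool_rot: [0.703, 0.711, -0.006, -0.003]
ft_force: [-0.1, -0.1, 0.3]
grip_width: 0.0431
grip_force: 0.0
time: 10.4
position: [0.5079, 0.1366, 0.2482]
tool_rot: [0.704, 0.71, -0.007, -0.003]
ft_force: [0.6, -0.0, -0.6]
grip_width: 0.0485
grip_force: 0.0
time: 10.82
position: [0.5157, 0.0661, 0.2487]
tool_rot: [0.705, 0.709, -0.007, -0.004]
ft_force: [-0.3, 0.7, -0.1]
grip_width: 0.0501
grip_force: 0.0
(array([ 0.5736,  0.1915, -0.0111]), np.float64(0.07419488179810307)) -0.635962705925288
turn [-0.009  0.003  0.103] shift in old axes [-2.983  0.556 -0.006] in new axes [-2.854  1.03  -0.011]
```

View pics/wm3.png

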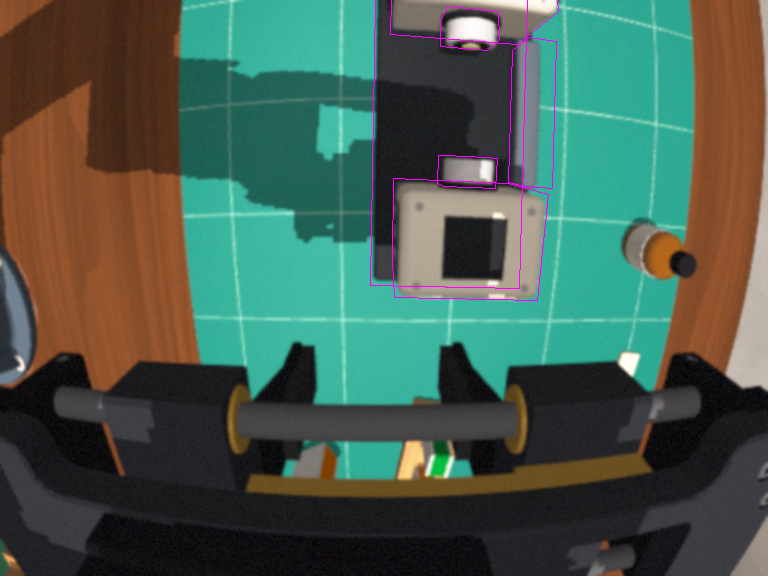

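Spine box was too wide; refit with it at x ≤ 66 mm.

```bash
python3 - <<'E'
import fit
from fit import *
z=np.load("mw3.npz"); C=get_calibration("wrist"); C["T"]=z["T"]
for x1 in (62,65,68,71):
    m=[b for b in meter(0.) if abs(b[:,0].max()-.078)>1e-6]+[box(45,x1,-60,60,0,50)]
    r=fit.fit([("wrist",z["u"]*1.,C)],[.575,.193,[0.]],lambda p:m); print(x1,r)
E
python3 -m inch '[-0.5,0.05,0,0,0,0.05, -1,0.1,0,-0.009,0.003,0.103]'
python3 plan.py .5618 -.171 .25 -8.83
```

```text
time: 11.13
position: [0.5246, -0.0116, 0.2497]
tool_rot: [0.759, 0.651, 0.0, 0.001]
ft_force: [1.1, -0.5, -0.2]
grip_width: 0.05
grip_force: 0.0
turn [0.001 0.    0.001] shift in old axes [-1.899e+00  7.610e-01 -1.000e-03] in new axes [-1.898  0.765 -0.003]Traceback (most recent call last):
  File "<stdin>", line 6, in <module>
AttributeError: 'function' object has no attribute 'fit'
```

```bash
python3 -m inch '[-0.475,0.19,0,0,0,0, -0.95,0.38,0,0,0,0]'
python3 -m inch '[-0.475,0.19,0,0,0,0, -0.95,0.38,0,0,0,0, -0.95,0.38,0,0,0,0, -0.95,0.38,0,0,0,0]'
python3 plan.py .5618 -.171 .055 -8.83; python3 wr.py
python3 - <<'E'
from fit import *
z=np.load("mw3.npz"); C=get_calibration("wrist"); C["T"]=z["T"]
for x1 in (62,65,68,71):
    m=[b for b in meter(0.) if abs(b[:,0].max()-.078)>1e-6]+[box(45,x1,-60,60,0,50)]
    print(x1,fit([("wrist",z["u"]*1.,C)],[.575,.193,[0.]],lambda p:m))
# also scene+side now that the arm is off the meter
obs=[]
for n in("scene","side"):
    camera(n); d=cut_out(n,"meter")
    if d:
        u=d[0]["region"].copy()
        for e in cut_out(n,"filter_drawer")[:1]: u|=e["region"]
        obs.append((n,u*1.,get_calibration(n)))
m=[b for b in meter(0.) if abs(b[:,0].max()-.078)>1e-6]+[box(45,66,-60,60,0,50)]
print("fixed",len(obs),fit(obs,[.575,.193,[0.]],lambda p:m))
print("all",fit(obs+[("wrist",z["u"]*1.,C)],[.575,.193,[0.]],lambda p:m))
E
```

```text
time: 11.3
position: [0.5425, -0.0935, 0.25]
tool_rot: [0.759, 0.651, -0.0, 0.001]
ft_force: [1.3, 0.2, 0.3]
grip_width: 0.0504
grip_force: 0.0
time: 11.63
position: [0.5614, -0.1746, 0.2495]
tool_rot: [0.761, 0.649, -0.0, 0.001]
ft_force: [-0.5, 0.8, -0.3]
grip_width: 0.0499
grip_force: 0.0
turn [ 0.001  0.001 -0.002] shift in old axes [ 0.048 -0.005  2.432] in new axes [ 4.600e-02 -2.000e-03  2.432e+00]
(array([ 0.5612, -0.1861, -1.7646]), np.float64(0.7434826940317951)) -101.10135114114476
[ 0.6728 -0.2073  0.06  ]
[ 0.4507 -0.1655  0.06  ]
62 (array([ 0.57527483,  0.19168059, -0.00965247]), np.float64(0.027673090007724443))
65 (array([ 0.57396671,  0.19207376, -0.01069025]), np.float64(0.03277398249464114))
68 (array([ 0.57431912,  0.19254435, -0.01393769]), np.float64(0.04269297070527722))
71 (array([ 0.57400339,  0.19239644, -0.01599031]), np.float64(0.0523548531993675))
fixed 2 (array([ 0.57449454,  0.19188819, -0.00208452]), np.float64(0.14545600428167094))
all (array([ 0.57399938,  0.19215966, -0.01182389]), np.float64(0.18216199011511258))
```

The wrist rack fit this time is a bad mask (cost 0.74), so I keep the earlier good one, (0.5618, -0.171, -8.8°). The meter estimates agree on (0.575, 0.192), yaw ≈ -0.5°. I descend with the fingers open 50 mm.

```bash
python3 -m inch '[0.045,0,0.4,0,0,0, 0.045,0,0.8,0,0,0, 0.045,0,0.8,0,0,0, 0.045,0,0.8,0,0,0]'
python3 plan.py .5618 -.171 .055 -8.83; python3 look.py w4 amber_block rack
python3 - <<'E'
from fit import *
C=get_calibration("wrist"); im=camera("wrist"); im=cv2.resize(im,None,fx=3,fy=3,interpolation=cv2.INTER_CUBIC)[:,:,::-1].copy()
p=[.5618,-.171,-1.7249]
for B in rack():
    h=cv2.convexHull(((proj("wrist",place(p,B),C)+.5)*3-.5).round().astype(np.int32)); cv2.polylines(im,[h],True,(255,0,255),1)
cv2.imwrite("pics/gr.png",im[300:900,370:1130])
E
```

```text
time: 12.52
position: [0.5602, -0.1695, 0.1846]
tool_rot: [0.76, 0.65, -0.001, -0.002]
ft_force: [0.6, -0.1, 0.0]
grip_width: 0.0498
grip_force: 0.0
turn [-0.002 -0.    -0.001] shift in old axes [-0.017  0.03   1.62 ] in new axes [-0.016  0.023  1.62 ]
65.70646984690485 251.14808377536195 195.09257270478307 [ 0.5733276  -0.08788964  0.32525412]
amber_block 0.97 [242.2, 173.1, 266.5, 214.3] centroid 253.6 194.6
amber_block 0.6 [111.8, 173.7, 173.8, 230.0] centroid 142.1 201.6
amber_block 0.58 [338.5, 172.4, 393.8, 240.1] centroid 365.7 206.0
rack 0.92 [228.7, 102.4, 282.8, 256.8] centroid 253.3 174.9
```

View pics/gr.png

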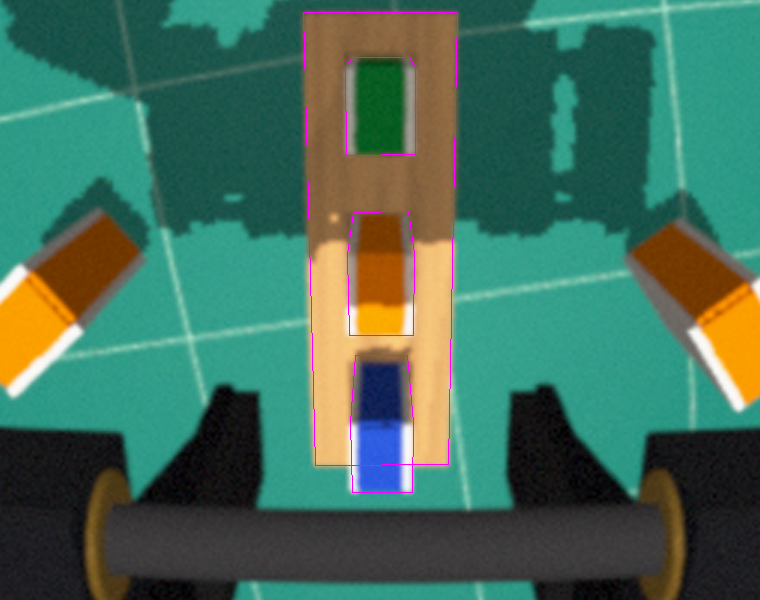

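This close crop confirms the choice: an amber block between blue and green in the rack, matching the modelled 26×20 outline. The model overlay coincides to under a millimetre. I descend and check the pose before closing.

```bash
python3 -m inch '[-0.015,0.023,0.4,0.002,0,0, -0.015,0.023,0.81,0.002,0,0, -0.015,0.023,0.81,0.002,0,0]'
python3 -m inch '[0,0,0.3,0,0,0, 0,0,0.6,0,0,0, 0,0,0.81,0,0,0, 0,0,0.81,0,0,0, 0,0,0.81,0,0,0]'
python3 plan.py .5618 -.171 .055 -8.83
```

```text
time: 12.97
position: [0.5604, -0.1705, 0.1176]
tool_rot: [0.76, 0.65, -0.003, -0.004]
ft_force: [-1.1, 0.9, -0.3]
grip_width: 0.0503
grip_force: 0.0
time: 13.38
position: [0.5633, -0.172, 0.0575]
tool_rot: [0.76, 0.65, -0.001, -0.0]
ft_force: [0.2, -0.1, 0.3]
grip_width: 0.0496
grip_force: 0.0
turn [-0.001  0.001 -0.001] shift in old axes [ 0.009 -0.02   0.031] in new axes [ 0.009 -0.02   0.031]
```

```bash
python3 -m inch '[0.009,-0.02,0.031,0,0,0, 0.009,-0.02,0.031,0,0,0, 0.009,-0.02,0.031,0,0,0]'
python3 -m inch '[0,0,0,0,0,0, 0,0,0,0,0,0, 0,0,0,0,0,0, 0,0,0,0,0,0, 0,0,0,0,0,0, 0,0,0,0,0,0, 0,0,0,0,0,0, 0,0,0,0,0,0, 0,0,0,0,0,0]' 0 20
python3 -m inch '[0,0,-0.1,0,0,0, 0,0,-0.2,0,0,0, 0,0,-0.35,0,0,0, 0,0,-0.5,0,0,0, 0,0,-0.7,0,0,0, 0,0,-0.9,0,0,0, 0,0,-0.9,0,0,0]'
```

```text
time: 13.63
position: [0.562, -0.171, 0.0553]
tool_rot: [0.76, 0.65, -0.001, 0.0]
ft_force: [-0.1, -0.0, -0.4]
grip_width: 0.0497
grip_force: 0.0
time: 14.38
position: [0.5613, -0.1707, 0.0538]
tool_rot: [0.76, 0.65, -0.001, -0.001]
ft_force: [-0.1, 0.3, -0.2]
grip_width: 0.0199
grip_force: 20.0
time: 14.97
position: [0.5636, -0.1717, 0.1301]
tool_rot: [0.76, 0.65, 0.0, 0.003]
ft_force: [0.0, -0.7, -0.8]
grip_width: 0.0196
grip_force: 20.0
```

```bash
python3 -m inch '[0,0,-0.3,0,0,0, 0,0,-0.6,0,0,0, 0,0,-1,0,0,0, 0,0,-1,0,0,0]'
python3 -m inch '[0.2,0,-0.1,0,0,-0.03, 0.5,0,-0.1,0,0,-0.06, 0.9,0,-0.1,0,0,-0.092, 0.9,0,-0.1,0,0,-0.092]'
python3 plan.py .575 .192 .22 -0.5
```

```text
time: 15.3
position: [0.5648, -0.1721, 0.2118]
tool_rot: [0.76, 0.65, 0.001, 0.005]
ft_force: [1.5, -1.3, -0.7]
grip_width: 0.0199
grip_force: 20.0
time: 15.63
position: [0.5722, -0.0946, 0.2135]
tool_rot: [0.71, 0.705, -0.0, -0.002]
ft_force: [-0.0, -0.0, -2.0]
grip_width: 0.0198
grip_force: 20.0
turn [-0.003 -0.002  0.001] shift in old axes [ 3.583  0.009 -0.071] in new axes [ 3.582e+00  3.000e-03 -8.200e-02]
```

```bash
python3 -m inch '[0.3,0,-0.03,0,0,0, 0.6,0,-0.06,0,0,0, 0.9,0,-0.08,0,0,0]'
python3 -m inch '[0.3,0,0,0,0,0, 0.6,0,0,0,0,0, 0.9,0,0,0,0,0]'
python3 -m inch '[0.3,0,0,0,0,0, 0.6,0,0,0,0,0, 0.9,0,0,0,0,0]'
python3 -m inch '[0.3,0,0,0,0,0, 0.6,0,0,0,0,0, 0.88,0,0,0,0,0, 0.88,0,0,0,0,0, 0.88,0,0,0,0,0, 0.88,0,0,0,0,0]'
python3 plan.py .575 .192 .0985 -0.5
python3 - <<'E'
from fit import *
C=get_calibration("wrist"); im=camera("wrist"); im=cv2.resize(im,(768,576),interpolation=cv2.INTER_CUBIC)[:,:,::-1].copy()
p=[.575,.192,-.009]
for B in meter(0.):
    h=cv2.convexHull(((proj("wrist",place(p,B),C)+.5)*1.5-.5).round().astype(np.int32)); cv2.polylines(im,[h],True,(255,0,255),1)
cv2.imwrite("pics/gap.png",im)
E
```

```text
time: 15.88
position: [0.5733, -0.0268, 0.2197]
tool_rot: [0.711, 0.703, -0.001, -0.001]
ft_force: [-0.0, -0.5, -0.3]
grip_width: 0.0197
grip_force: 20.0
time: 16.13
position: [0.574, 0.0455, 0.2196]
tool_rot: [0.711, 0.703, -0.002, -0.001]
ft_force: [0.3, 0.1, -0.5]
grip_width: 0.0199
grip_force: 20.0
time: 16.38
position: [0.5748, 0.1175, 0.2195]
tool_rot: [0.711, 0.703, -0.002, -0.001]
ft_force: [-0.2, 0.3, 0.4]
grip_width: 0.0197
grip_force: 20.0
time: 16.88
position: [0.5758, 0.1864, 0.2195]
tool_rot: [0.711, 0.703, -0.002, -0.001]
ft_force: [0.6, -0.1, -1.9]
grip_width: 0.0197
grip_force: 20.0
turn [-0.002  0.001 -0.002] shift in old axes [ 0.072 -0.005  1.512] in new axes [ 0.07  -0.011  1.513]
```

View pics/gap.png

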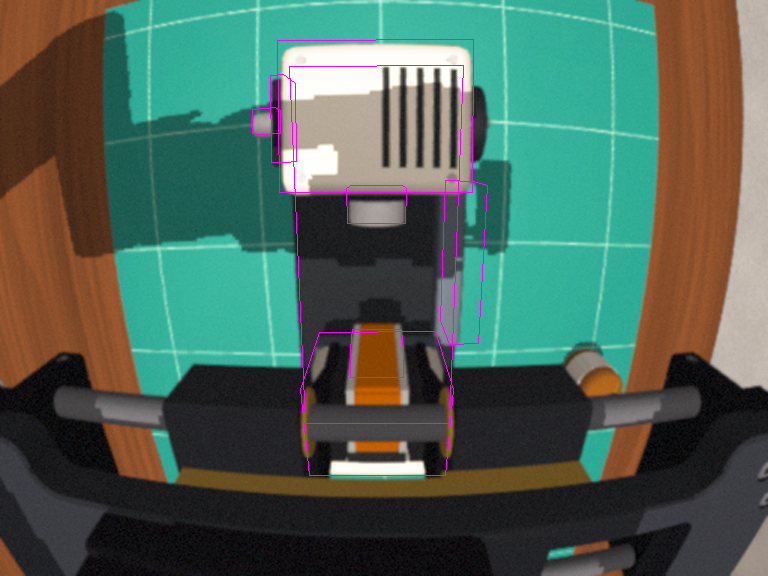

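The overlay coincides with the lamp barrel at (377,205), the drawer and the lamp house, and the block hangs in line with the barrel. I descend into the light path.

```bash
python3 -m inch '[0.07,-0.008,0.2,0,0,-0.002, 0.07,-0.008,0.4,-0.002,0,-0.002, 0.07,-0.008,0.6,-0.002,0,-0.002, 0.07,-0.008,0.76,-0.002,0,-0.002, 0.07,-0.008,0.76,-0.002,0,-0.002]'
python3 -m inch '[0,0,0.2,0,0,0, 0,0,0.4,0,0,0, 0,0,0.6,0,0,0, 0,0,0.75,0,0,0, 0,0,0.75,0,0,0, 0,0,0.75,0,0,0]'
python3 plan.py .575 .192 .0985 -0.5
```

```text
time: 17.35
position: [0.5736, 0.1908, 0.1564]
tool_rot: [0.711, 0.704, -0.003, -0.001]
ft_force: [0.3, 0.3, -0.3]
grip_width: 0.02
grip_force: 20.0
time: 17.85
position: [0.5755, 0.1919, 0.0991]
tool_rot: [0.71, 0.704, -0.0, 0.0]
ft_force: [0.5, -0.4, -0.9]
grip_width: 0.0199
grip_force: 20.0
turn [-0.  0. -0.] shift in old axes [ 0.001 -0.007  0.007] in new axes [ 0.001 -0.007  0.007]
```

```bash
python3 -m inch '[0,-0.006,0,0,0,0, 0,-0.006,0,0,0,0, 0,-0.006,0,0,0,0, 0,-0.006,0,0,0,0, 0,-0.006,0,0,0,0, 0,-0.006,0,0,0,0]'
python3 - <<'E'
from fit import *
o=get_obs(); print(o["position"],o["joint_velocities"].round(3),o["time"])
P=place([.575,.192,-.009],box(-10,10,-13,13,57,115))
for n in("scene","side"):
    camera(n); u=proj(n,P); print(n,"pred",u.min(0).round(),u.max(0).round())
    for d in cut_out(n,"amber_block"): print(round(d["conf"],2),d["bbox"])
    for d in cut_out(n,"filter_drawer")[:1]: print("drawer",d["bbox"])
E
```

```text
time: 18.35
position: [0.5751, 0.1925, 0.0995]
tool_rot: [0.71, 0.704, 0.0, 0.001]
ft_force: [0.2, 0.3, -0.6]
grip_width: 0.0197
grip_force: 20.0
[0.57511579 0.19252199 0.09950651] [-0.002  0.004 -0.     0.    -0.    -0.001] 18.35
scene pred [318. 189.] [340. 223.]
0.6 [208.4, 111.0, 224.4, 140.4]
0.59 [120.9, 148.3, 151.1, 189.2]
0.56 [111.1, 214.5, 167.0, 259.3]
side pred [243. 232.] [260. 267.]
0.78 [284.4, 125.8, 293.2, 160.8]
0.68 [241.2, 238.2, 258.5, 267.0]
0.58 [354.3, 161.4, 381.0, 194.6]
drawer [245.0, 291.9, 267.8, 329.2]
```

The side view places the held block where predicted (bottom row 267, columns within 2 px), the arm is steady and the grip is 20 N. I hand in.

```bash
python3 -c "from rig import hand_in; print(hand_in())"
```

```text
the job is handed in; nothing more can be done
None
```

I pushed the drawer shut and handed in with the amber block held steady at mid-gap in the beam, gripped on its frosted sides; the hand-in returned no verdict.

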